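# Clock the coolant stub of an inverter housing with a V-foot pendulum angle gauge

## Task

The long coolant stub on the inverter housing is to get its hose-clocking line: pick up the V-foot angle gauge by its steel grip, set it upright and square astride the plain part of the stub with both legs of the V touching, then gently rock it round the stub until its hanging pointer comes to rest on the little brass tab that is set on the dial. Finish while still gripping the gauge there, lightly pressed on the stub with the pointer still on the tab (a colleague scribes the line while you hold it, so do not let go), and leave the other things on the bench where they lie.

Things in the scene. Friction and masses are not known exactly. Their poses are not given: they have to be found in the camera images.
- gauge: loose V-foot pendulum angle gauge, about 0.37 kg, standing on its feet. Origin: centre of its underside; z up, x out of the dial face (roughly world +x at the start), y to the right for someone facing the dial. Upside-down 90 degree V, 28 mm deep along x, 76 mm wide, inner corner 30 mm above the origin; round black dial case 80 mm across, 30 mm thick with bezel, centre 78 mm up; steel grip on top
- gauge_grip (a point): middle of the steel grip block where it is to be pinched across its 26 mm, 137 mm above the gauge's origin. The block is 26 mm thick along the gauge's x, 40 mm wide along y and reaches from 114 to 152 mm above the origin
- gauge_seat (a point): point of the gauge 6 mm above its origin, on its middle plane: it lies on the stub's axis when both legs of the V sit on the stub. A rounded casting seam stands 1.3 mm proud along the stub's +y flank, 75 degrees round from its top: as the gauge leans that way, the leg on that side rides up on it by up to about 1 mm
- pointer (a joint): the free-swinging pendulum pointer: its angle on the dial, rad, about the gauge's x; 0 points straight down the gauge's own z. It hangs plumb, so it reads minus the gauge's turn about its x and grows as the top of the gauge leans to its own +y. Pivot at the dial centre; it swings at about 3 Hz and takes about 1.5 s to come to rest
- mark (a joint): angle of the brass tab (5 mm wide) on the dial rim, in rad, measured like the pointer's: 0 is straight down, and it is always set on the +y half of the dial, 0.24 to 0.42. It stays as set. When the pointer is on the tab both joints read the same
- pointer_tip (a point): tip of the pointer, 34 mm from its pivot
- mark_tab (a point): the spot on the brass tab, 34 mm from the pivot, that the pointer tip must meet
- housing: grey cast-aluminium inverter housing, 170 x 200 mm (212 over its flange, 230 over its lugs), fixed, packed up slightly askew on two wood offcuts; top under 145 mm above the bench. Origin on the bench under its middle; x is level and runs along the stubs, out of the front wall (85 mm ahead of the origin); z up
- stub_mid (a point): on the axis of the long stub, middle of its plain part, 76 mm above the bench; axes as the housing's (x level along the stub towards its mouth). Plain part 44 mm long, 34 mm in diameter, between a 46 mm collar at the wall (22 mm behind this point) and a 40 mm bead at the mouth (22 mm ahead). The short plugged stub lies parallel, 80 mm to the -y side
- tile_a: bystander, to be left alone: ceramic substrate tile, 55 x 42 x 4 mm
- tile_b: bystander, to be left alone: ceramic substrate tile, as tile_a
- tile_c: bystander, to be left alone: ceramic substrate tile, as tile_a
- punch: bystander, to be left alone: dark steel centre punch, 110 mm long, 12 mm thick, lying along its own x
- hose_clamp: bystander, to be left alone: steel worm-drive hose clamp, ring 44 mm across, 13 mm high
- driver: bystander, to be left alone: screwdriver with a black handle, lying along its own x
- tape: bystander, to be left alone: roll of paper tape lying flat, 90 mm across, 24 mm high

How it is judged:
By the outcome, as a careful person would: the job done as asked, in the order asked, and still so for the second after the job is handed in, while the arm keeps its last pose, push and grip.
It also fails if it takes over 45 s, if anything falls off the work surface, if the arm or the gripper's body presses on something with over 40 N, if the wrist force passes 120 N, or if a joint passes its speed limit or range.

## Robot

A 6-joint arm with a two-finger parallel gripper is mounted at the origin on the work surface. World frame = base frame: x ahead of the robot, y to its left, z up, the work surface at z = 0. Lengths are in m, angles in rad, forces in N, time in s.
With the tool pointing down it reaches from about 0.325 to 0.775 m from the base axis. Payload 5.5 kg.
Tool frame: the origin (TCP) lies midway between the tips of the shut fingers; the grasp point (between the pads) lies 19 mm behind it (manip.tcp_to_grasp is the distance from the TCP to the grasp point, in m); z points along the fingers, x is the direction in which the jaws open and shut, and the axes are right-handed (so a half turn about z gives the same grasp; the last joint's range is limited). The gripper opens to 88 mm and grips with 3 to 60 N. Pads are 20 mm wide; open, the fingers measure 115 mm over their backs; the gripper's body (75 mm by 178 mm) begins 61 mm behind the grasp point.
Start: joints at [-1.2, 0.091, 1.231, -0, 1.82, -0.057], TCP at [0.249, -0.546, 0.223] pointing down, gripper open.
Joint ranges: [-2.87, 2.87], [-0.86, 2.18], [0.17, 2.46], [-1.51, 4.65], [0.06, 2.69], [-2.65, 2.65]. Speed limits (rad/s): [2.57, 2.57, 3.01, 3.14, 3.14, 3.14].

## Interface

Orientations are given as a rotation vector (axis times angle).
In Python, from cell import readout, cams, workorder, manip gives the robot as it stands.
- The arm moves only by the shell command python3 -m creep 'ROWS' [FORCE]. ROWS is JSON, a list of rows, each a list of 7 numbers: the shift along the world's x, y, z in mm, then the turn, a rotation vector about the world's x, y, z in rad, then the gripper's target within -1 to 1 (fully open at 1, half-way at 0, shut at -1). A call has 1 to 10 rows; each row is the pose to reach, as a shift and turn from the pose commanded when the call began; what a row does not reach only later rows make up. A row lasts 1/12 s, in which the tool goes at most 41.7 mm and 7.16 degrees, less where a joint would pass 70% of its speed; a pose out of reach is approached as far as the arm can. A call with a gripper value outside its range is refused whole. The fingers move at their own pace and stop on an object; FORCE is the grip in N (left out, the last holds). Time passes only in rows, so rows that repeat a pose let the fingers close. It gives the time, the measured TCP pose, the force and the opening at its end, in the units of the state.
- readout.read_state(): the state, without advancing time (a new reading comes with each control period).
- cams.get_image(name): name is "scene" or "top" or "wrist"; returns a dict with "image" (400x640x3 uint8, red, green, blue), "depth" (400x640 float32, m along the optical axis (not along the pixel's ray), 0 where there is no reading), "fx", "fy", "cx", "cy" (pixels), "k1" (the pictures are not rectified: a ray, as slopes to the right and down, at radius r is drawn at 1 + k1 r^2 times it, then the intrinsics apply), "camera_from_world" (4x4, takes a point from world to camera coordinates); the wrist camera has in their place "hand_eye" (4x4, takes a point from camera to tool coordinates, whose origin is the TCP and whose axes are the tool frame's). Camera axes: x right, y up, looking along -z (the intrinsics and any distortion apply to the point x, -y, -z); pixel columns grow to the right and rows downward; lengths in m; the calibration is good to about 2 mm. A picture is of the moment at which its call begins: read the wrist's pose just before it.
- workorder.sign_off(): hands the job in, once; it reports no verdict.
The state is a dict: "time_s": time; "joint_pos": joint angles; "joint_vel": joint speeds; "joint_torque": joint torques, N m; "position": TCP position; "tcp_rot": TCP orientation; "ft_force": force on the tool from outside, world axes, zero at the start; "ft_torque": the same for the moment, N m; "finger_gap": finger opening in m.
Only numpy, scipy, OpenCV 4.12 (cv2) and the standard library are available. Lean on these libraries where they do the work, as an engineer would, in place of code of your own. Each camera call takes 0.05 s, during which the arm holds its last target.

## Working session

There is one attempt and no reset: what is moved stays moved. The work goes in short steps, Python scripts to look and compute and a shell command to move; the robot and the scene stay as the last step left them, time stands still between calls to the robot, and variables do not carry over. Pictures are saved under pics/ and viewed, and the job is handed in when it is done.

```bash
ls; mkdir -p pics
python3 - <<'E'
from cell import readout,cams,manip
import cv2
s=readout.read_state();print(s)
print(manip.tcp_to_grasp)
for n in ["scene","top","wrist"]:
    d=cams.get_image(n); cv2.imwrite(f"pics/{n}0.png",d["image"][:,:,::-1])
    print(n,{k:v for k,v in d.items() if k not in("image","depth")})
E
```

```text
pics
{'time_s': 0.0, 'joint_pos': array([-1.19968747e+00,  9.18541045e-02,  1.23190217e+00, -4.49682256e-05,
        1.81974799e+00, -5.67010947e-02]), 'joint_vel': array([ 0.00065123,  0.00041013,  0.00057182, -0.00176621,  0.00185168,
       -0.0005779 ]), 'joint_torque': array([-6.20846586e-04, -4.46449113e+01, -4.06452262e+01,  6.98777195e-02,
        2.91363476e-02, -1.35775372e-04]), 'position': array([ 0.24880687, -0.54566469,  0.2215005 ]), 'tcp_rot': array([-2.64145013e+00,  1.69867702e+00,  2.46888671e-03]), 'ft_force': array([-1.0361117 , -0.59087693,  0.31658035]), 'ft_torque': array([0.0555219 , 0.0157666 , 0.03420694]), 'finger_gap': 0.08822751737622}
0.0187
scene {'fx': 465.41431316769444, 'fy': 465.41431316769444, 'cx': 312.1131825730226, 'cy': 200.0882174093734, 'k1': -0.07359250435961923, 'camera_from_world': array([[ 0.03414056,  0.99915782, -0.02276134, -0.03824369],
       [-0.55025296,  0.03780397,  0.8341418 ,  0.21409574],
       [ 0.83429977, -0.01595358,  0.55108019, -1.70373154],
       [ 0.        ,  0.        ,  0.        ,  1.        ]])}
top {'fx': 365.
[... 176 characters left out ...]
0.00447798,  0.0161103 ],
       [ 0.98520025, -0.02434831,  0.16966918, -0.57806807],
       [-0.16950338,  0.00873436,  0.9854909 , -1.03534042],
       [ 0.        ,  0.        ,  0.        ,  1.        ]])}
wrist {'fx': 301.7692801472734, 'fy': 301.7692801472734, 'cx': 320.4072085065215, 'cy': 200.88377366248366, 'k1': 0.006718050108655004, 'hand_eye': array([[ 9.99999147e-01,  2.66176172e-04,  1.27859823e-03,
        -3.41344093e-04],
       [ 6.22239753e-04, -9.57854547e-01, -2.87252990e-01,
        -7.93185805e-02],
       [ 1.14825123e-03,  2.87253541e-01, -9.57853895e-01,
        -1.62956589e-01],
       [ 0.00000000e+00,  0.00000000e+00,  0.00000000e+00,
         1.00000000e+00]])}
```

View pics/scene0.png

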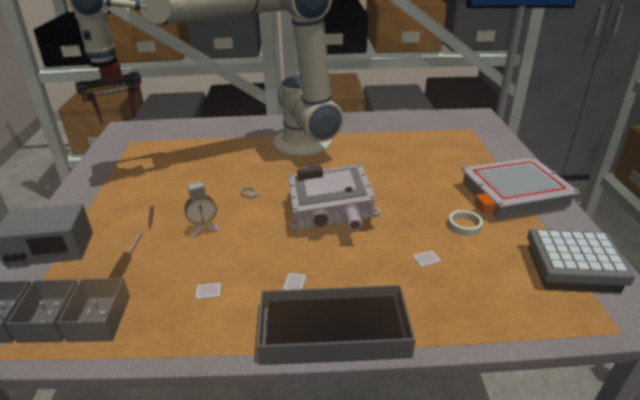

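View pics/top0.png

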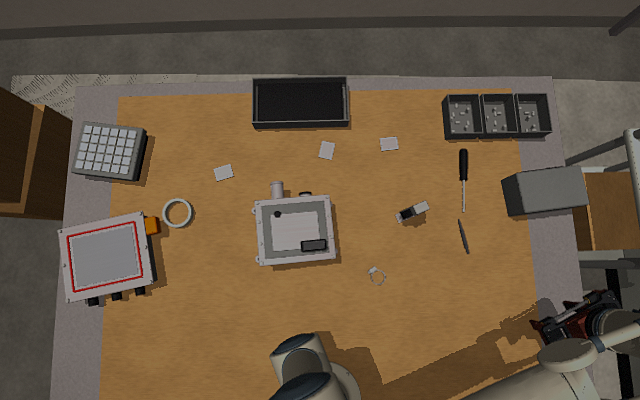

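View pics/wrist0.png

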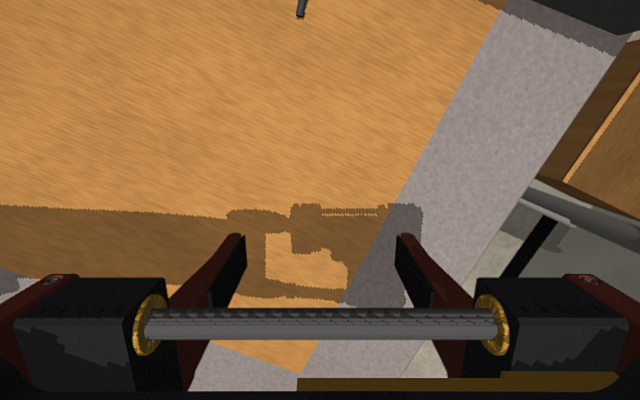

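```bash
cat > h.py <<'E'
import numpy as np, cv2
from scipy.spatial.transform import Rotation as R
from cell import readout,cams,manip
def cam(n):
    s=readout.read_state(); d=cams.get_image(n)
    if n=="wrist":
        T=np.eye(4);T[:3,:3]=R.from_rotvec(s["tcp_rot"]).as_matrix();T[:3,3]=s["position"]
        d["wfc"]=T@d["hand_eye"]
    else: d["wfc"]=np.linalg.inv(d["camera_from_world"])
    return d
def KD(d): return np.array([[d["fx"],0,d["cx"]],[0,d["fy"],d["cy"]],[0,0,1.]]),np.array([d["k1"],0,0,0.])
def slopes(d,uv):
    K,D=KD(d); return cv2.undistortPoints(np.array(uv,float).reshape(-1,1,2),K,D).reshape(-1,2)
def unproj(d,uv,z=None):   # depth-based points
    uv=np.array(uv).reshape(-1,2); s=slopes(d,uv)
    if z is None: z=d["depth"][uv[:,1].astype(int),uv[:,0].astype(int)]
    p=np.c_[s[:,0]*z,-s[:,1]*z,-z*np.ones(len(s))]
    return p@d["wfc"][:3,:3].T+d["wfc"][:3,3]
def ray(d,uv):
    s=slopes(d,uv); v=np.c_[s[:,0],-s[:,1],-np.ones(len(s))]@d["wfc"][:3,:3].T
    return d["wfc"][:3,3],v
def onz(d,uv,h):
    o,v=ray(d,uv); return o+v*((h-o[2])/v[:,2])[:,None]
def proj(d,P):
    P=np.atleast_2d(P); c=(P-d["wfc"][:3,3])@d["wfc"][:3,:3]
    K,D=KD(d); q=cv2.projectPoints((c*[1,-1,-1]).reshape(-1,1,3),np.zeros(3),np.zeros(3),K,D)[0]
    return q.reshape(-1,2)
def crop(d,x0,y0,x1,y1,f,name):
    im=d["image"][y0:y1,x0:x1,::-1]
    cv2.imwrite("pics/"+name,cv2.resize(im,None,fx=f,fy=f,interpolation=cv2.INTER_CUBIC))
def cloud(d):
    v,u=np.nonzero(d["depth"]>0); return np.c_[u,v],unproj(d,np.c_[u,v])
E
python3 - <<'E'
from h import *
t=cam("top"); s=cam("scene")
crop(t,235,170,445,290,3.8,"t1.png"); crop(s,170,150,390,250,3.6,"s1.png")
for n,d,box in(("top",t,(390,190,440,230)),("scene",s,(175,175,225,240))):
    uv,P=cloud(d); m=(uv[:,0]>box[0])&(uv[:,0]<box[2])&(uv[:,1]>box[1])&(uv[:,1]<box[3])&(P[:,2]>.143)
    print(n,m.sum(),P[m].mean(0),P[m].min(0),P[m].max(0), uv[m].min(0),uv[m].max(0))
uv,P=cloud(t)
m=(uv[:,0]>250)&(uv[:,0]<340)&(uv[:,1]>178)&(uv[:,1]<270)
for lo in np.arange(.0,.16,.01): 
    k=m&(P[:,2]>=lo)&(P[:,2]<lo+.01); print(lo,k.sum(), P[k].mean(0) if k.any() else 0)
E
```

```text
top 152 [ 0.52651575 -0.27079     0.15190646] [ 0.5088885  -0.29247608  0.14302491] [ 0.5436405  -0.25026211  0.15699636] [412 201] [428 214]
scene 126 [ 0.53445917 -0.27200118  0.15000896] [ 0.51346745 -0.29416614  0.14302558] [ 0.55067141 -0.25099922  0.15502077] [187 182] [204 191]
0.0 2194 [0.53029148 0.06658864 0.00244644]
0.01 0 0
0.02 0 0
0.03 5 [ 0.50184919 -0.04074528  0.03856997]
0.04 15 [ 0.48355058 -0.04311983  0.04236044]
0.05 12 [0.49619521 0.18853038 0.0591659 ]
0.06 31 [0.4641537  0.18488696 0.06234275]
0.07 22 [0.5924897  0.07563965 0.07615591]
0.08 115 [0.59075425 0.0884948  0.08597639]
0.09 636 [0.50738887 0.00971962 0.09625657]
0.1 1446 [0.48969283 0.03274093 0.10598369]
0.11 2629 [0.4769822  0.10874453 0.11465511]
0.12 197 [0.46318354 0.08237328 0.12341496]
0.13 212 [0.4342005  0.02196284 0.13377035]
0.14 0 0
0.15 0 0
```

View pics/t1.png

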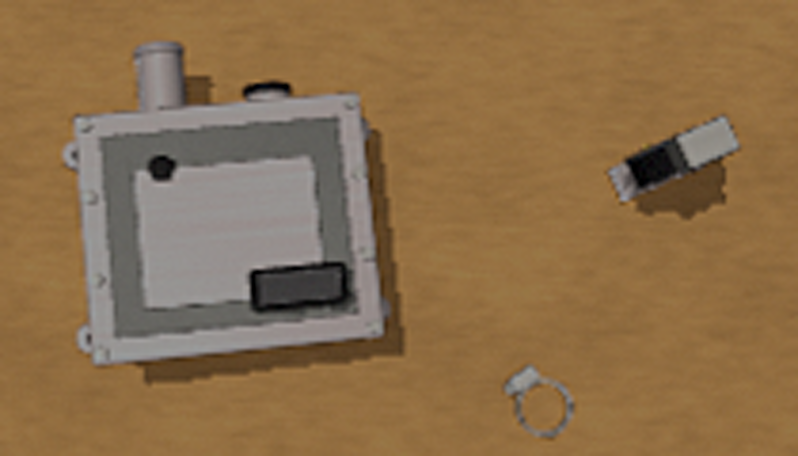

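View pics/s1.png

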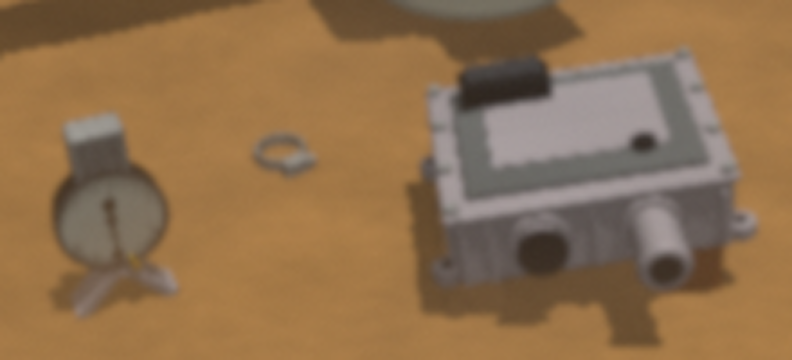

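Run:
```python
from h import *
t=cam("top"); s=cam("scene")
print("cams",t["wfc"][:3,3],s["wfc"][:3,3])
st=readout.read_state(); print(R.from_rotvec(st["tcp_rot"]).as_matrix().round(3))
for n,d,box in(("top",t,(390,190,440,230)),("scene",s,(175,175,225,240))):
    uv,P=cloud(d); m=(uv[:,0]>box[0])&(uv[:,0]<box[2])&(uv[:,1]>box[1])&(uv[:,1]<box[3])&(P[:,2]>.1475)&(P[:,2]<.157)
    print(n,cv2.minAreaRect((P[m,:2]*1000).astype(np.float32)))
uv,P=cloud(t)
# housing top outline
m=(uv[:,0]>250)&(uv[:,0]<340)&(uv[:,1]>178)&(uv[:,1]<270)&(P[:,2]>.09)
print("housing",cv2.minAreaRect((P[m,:2]*1000).astype(np.float32)))
# stub top line
m=(uv[:,0]>265)&(uv[:,0]<290)&(uv[:,1]>178)&(uv[:,1]<200)&(P[:,2]>.07)&(P[:,2]<.1)
for r in range(180,202):
    k=m&(uv[:,1]==r)
    if k.any(): i=P[k][:,2].argmax(); print(r,k.sum(),P[k].min(0).round(4),P[k].max(0).round(4))
```

```text
cams [0.39442955 0.01107296 1.11832676] [1.5405353  0.0029372  0.75943602]
[[ 0.415 -0.91  -0.   ]
 [-0.91  -0.415  0.   ]
 [-0.    -0.    -1.   ]]
top ((527.2199096679688, -271.8299865722656), (26.32217788696289, 40.446678161621094), 21.347286224365234)
scene ((530.1826782226562, -273.4084777832031), (27.924468994140625, 40.12577438354492), 12.984872817993164)
housing ((507.512939453125, 70.81526184082031), (235.6236572265625, 211.98484802246094), 4.4198899269104)
181 8 [0.6209 0.1076 0.0887] [0.6218 0.1272 0.0945]
182 13 [0.6169 0.1023 0.0832] [0.6206 0.1369 0.0993]
183 13 [0.6147 0.1023 0.0839] [0.6168 0.1362 0.0959]
184 13 [0.6116 0.105  0.0813] [0.6154 0.1402 0.096 ]
185 12 [0.609  0.1031 0.0751] [0.6128 0.1372 0.0952]
186 13 [0.6062 0.1033 0.0729] [0.6103 0.1368 0.095 ]
187 13 [0.6032 0.1031 0.0752] [0.6068 0.1373 0.0949]
188 13 [0.6005 0.1032 0.0749] [0.6039 0.1375 0.0942]
189 13 [0.5973 0.1026 0.0817] [0.6001 0.1371 0.0959]
190 13 [0.5941 0.1029 0.0784] [0.5973 0.1368 0.0975]
191 12 [0.5918 0.1032 0.0763] [0.5947 0.1338 0.0943]
192 12 [0.5884 0.1025 0.0836] [0.5906 0.1339 0.0965]
193 11 [0.5854 0.1052 0.0854] [0.5879 0.134  0.0969]
194 12 [0.5824 0.1028 0.0814] [0.5851 0.1341 0.0981]
195 12 [0.5796 0.1028 0.0818] [0.5819 0.1338 0.0976]
196 13 [0.577  0.1005 0.0745] [0.5802 0.134  0.0956]
197 13 [0.5737 0.1006 0.0743] [0.5773 0.1346 0.097 ]
198 8 [0.5708 0.1101 0.0862] [0.5732 0.134  0.0966]
```

```bash
cat >> h.py <<'E'
def move_to(pos,M,desc=""):
    s=readout.read_state(); dR=(R.from_matrix(M)*R.from_rotvec(s["tcp_rot"]).inv()).as_rotvec()
    print(desc,"shift mm",((pos-s["position"])*1000).round(1),"turn",dR.round(4),"deg",np.degrees(np.linalg.norm(dR)).round(1))
E
python3 - <<'E'
from h import *
d=cam("wrist"); H=d["hand_eye"]
g=np.array([.529,-.272,0]); yaw=np.radians(20)
c=g+[.013*np.cos(yaw),.013*np.sin(yaw),.085]
for E in (40,50):
    e=np.radians(E); dirv=np.array([np.cos(e)*np.cos(yaw),np.cos(e)*np.sin(yaw),np.sin(e)])
    camp=c+.22*dirv; f=-dirv
    # camera x axis horizontal; image up = world up component
    zc=dirv; xc=np.cross([0,0,1],zc); xc/=np.linalg.norm(xc); yc=np.cross(zc,xc)
    W=np.eye(4); W[:3,:3]=np.c_[xc,yc,zc]; W[:3,3]=camp
    T=W@np.linalg.inv(H); print(E,T.round(3)); move_to(T[:3,3],T[:3,:3])
E
```

```text
40 [[-0.341  0.372 -0.863  0.588]
 [ 0.94   0.136 -0.313 -0.25 ]
 [ 0.001 -0.918 -0.396  0.089]
 [ 0.     0.     0.     1.   ]]
 shift mm [ 339.3  296.1 -133.4] turn [1.5664 0.6385 2.5686] deg 176.2
50 [[-0.341  0.516 -0.786  0.587]
 [ 0.94   0.188 -0.285 -0.25 ]
 [ 0.001 -0.836 -0.549  0.098]
 [ 0.     0.     0.     1.   ]]
 shift mm [ 337.9  295.6 -124.7] turn [1.3517 0.5506 2.7033] deg 176.0
```

Run:
```python
from h import *
d=cam("wrist"); H=d["hand_eye"]; s=readout.read_state()
M0=R.from_rotvec(s["tcp_rot"]).as_matrix(); yaw=np.radians(20)
x=np.array([np.cos(yaw),np.sin(yaw),0]);y=np.array([-x[1],x[0],0]);z=np.array([0,0,1])
o=np.array([.529,-.272,0])
for tilt,pos in ((.35,(.596,-.242,.135)),(.35,(.61,-.238,.15)),(.45,(.60,-.24,.13))):
    M=R.from_rotvec(-tilt*np.array([.415,-.91,0])).as_matrix()@M0
    T=np.eye(4);T[:3,:3]=M;T[:3,3]=pos; d["wfc"]=T@H
    pts=[o+x*.014+z*.078+y*a+z*b for a,b in((0,0),(-.04,0),(.04,0),(0,.04),(0,-.04),(.011,-.032))]
    print(tilt,pos,proj(d,pts).round(0).tolist())
```

```text
0.35 (0.596, -0.242, 0.135) [[322.0, 250.0], [368.0, 253.0], [275.0, 248.0], [322.0, 289.0], [322.0, 220.0], [310.0, 225.0]]
0.35 (0.61, -0.238, 0.15) [[319.0, 250.0], [362.0, 252.0], [276.0, 247.0], [319.0, 285.0], [320.0, 221.0], [309.0, 226.0]]
0.45 (0.6, -0.24, 0.13) [[322.0, 249.0], [368.0, 251.0], [276.0, 246.0], [322.0, 290.0], [322.0, 216.0], [310.0, 221.0]]
```

```bash
python3 -m creep '[[35,25,5,0,0,0,1],[70,55,10,0,0,0,1],[105,85,15,0,0,0,1],[140,115,20,0,0,0,1],[175,145,20,0,0,0,1],[210,180,20,0,0,0,1],[245,210,20,0,0,0,1],[280,240,20,0,0,0,1],[315,270,20,-0.05,0.11,0,1],[350,306,20,-0.1,0.22,0,1]]'
python3 -m creep '[[0,0,-25,-0.045,0.1,0,1],[0,0,-60,-0.045,0.1,0,1],[0,0,-95,-0.045,0.1,0,1],[0,0,-95,-0.045,0.1,0,1]]'
python3 - <<'E'
from h import *
d=cam("wrist"); cv2.imwrite("pics/w1.png",d["image"][:,:,::-1]); crop(d,220,180,420,320,4,"w1c.png")
s=readout.read_state();print(s["position"],s["time_s"],s["ft_force"])
np.savez("w1.npz",**d)
E
```

```text
time_s: 1.28
position: [0.5628, -0.274, 0.2448]
tcp_rot: [2.459, -1.589, -0.19]
ft_force: [1.0, -1.4, 1.2]
finger_gap: 0.0881
time_s: 1.62
position: [0.5608, -0.2717, 0.1373]
tcp_rot: [2.383, -1.525, -0.294]
ft_force: [-0.8, 0.6, -1.8]
finger_gap: 0.088
[ 0.56118835 -0.27286266  0.1423187 ] 1.6667 [-0.0461066  -0.55814885  0.20957075]
```

View pics/w1c.png

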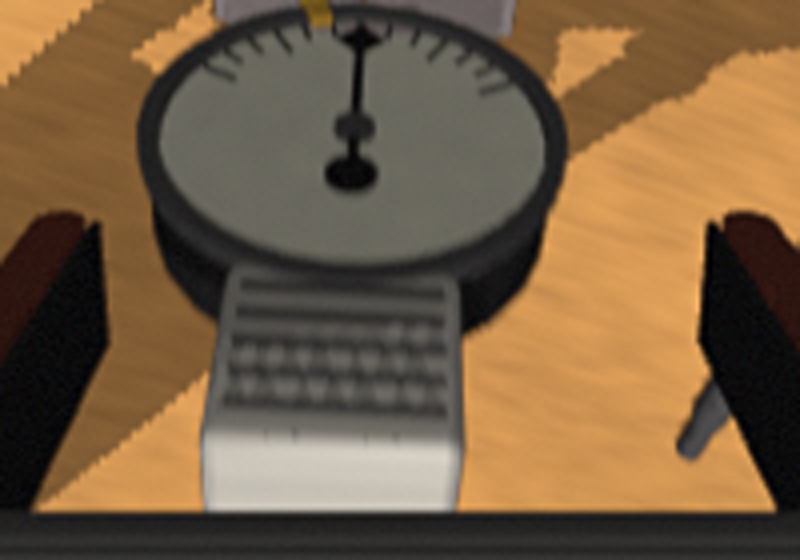

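Run:
```python
from h import *
d=dict(np.load("w1.npz")); 
for k in("fx","fy","cx","cy","k1"): d[k]=float(d[k])
uv,P=cloud(d)
# dial face
z=lambda u,v:(220+u/4,180+v/4)
m=(((uv[:,0]-z(354,0)[0])/42)**2+((uv[:,1]-z(0,150)[1])/22)**2<1)
Q=P[m]; c=Q.mean(0)
for _ in range(4):
    U,S,V=np.linalg.svd(Q-c,full_matrices=False); n=V[2]; r=(Q-c)@n; k=abs(r)<.003; Q=Q[k]; c=Q.mean(0)
n*=np.sign(n[0]); print("dial plane",c,n,"yaw",np.degrees(np.arctan2(n[1],n[0])),len(Q),r.std())
# grip top
m=(uv[:,1]>270)&(uv[:,0]>265)&(uv[:,0]<340)&(abs(P[:,2]-.152)<.0035)&(P[:,1]<-.2)
m2=(uv[:,0]>265)&(uv[:,0]<340)&(uv[:,1]>262)&(uv[:,1]<310)
print("z grip pts",np.percentile(P[m2][:,2],[5,50,95]))
print("top rect",cv2.minAreaRect((P[m,:2]*1000).astype(np.float32)),P[m].mean(0))
hsv=cv2.cvtColor(d["image"],cv2.COLOR_RGB2HSV)
sub=d["image"][180:190,290:308].astype(int)
print("row180-188 R-B:\n",(sub[...,0]-sub[...,2])[:9])
```

```text
dial plane [ 0.53950722 -0.27019204  0.08587753] [9.32929252e-01 3.60058829e-01 8.07267430e-04] yaw 21.103816134218818 2894 0.0006946460876867587
z grip pts [0.00125284 0.1481504  0.21458666]
top rect ((532.1519775390625, -272.2904968261719), (22.38421058654785, 39.921234130859375), 23.54966163635254) [ 0.5341202  -0.27118346  0.15197794]
row180-188 R-B:
 [[ 10  10   9   8  19  80  94  89  88  88  85  71  24   5   8   7   8   9]
 [  9   8   7   6   9  47  72  83  76  78  79  72  30   1   2   5   4   4]
 [  4   5   4   3   1  17  46  80  78  75  75  77  53   1  -2   1   0   1]
 [  2   0   2   1  -1  -1  26  79  86  87  87  88  84  13  -2   0   1   0]
 [ -1   1   0   2   0   0   9  67 102 102 102 102 101  28  -2   2   3   4]
 [  1   1  -1   3   3   0   3  43 107 104  99  97 100  27   1   5   6   8]
 [  2   3   5   5   7   2   2  23  72  72  65  62  59  15   5   8  10   7]
 [  6   8  11   9   9   8   3  10  30  29  26  23  21   5   7   9   6   7]
 [  8  10  12  12  12  11   4   5  11  12  10  10   9   4   5   7   7   3]]
```

Run:
```python
from h import *
d=dict(np.load("w1.npz")); crop(d,280,160,340,220,10,"w1d.png")
```

```text
(no output)
```

View pics/w1d.png

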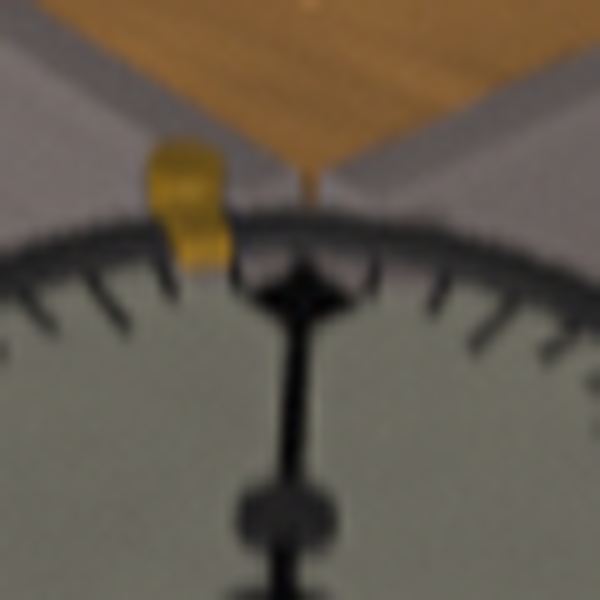

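Run:
```python
from h import *
d=dict(np.load("w1.npz"))
for k in("fx","fy","cx","cy","k1"): d[k]=float(d[k])
n=np.array([.9329,.3600,0]);n/=np.linalg.norm(n); c=np.array([.53951,-.27019,.0859]); y=np.array([-n[1],n[0],0])
pts=dict(hub=(287,518),tip=(305,258),rod=(292,400),tabin=(205,264),tabmid=(203,245),tabin_l=(178,266),tabin_r=(232,262),t1=(172,288),t2=(237,280),t3=(372,280),t4=(437,305),t5=(118,318),t6=(490,333),t7=(44,318),t8=(565,345))
for off in (0,.002,.004):
    def hit(p):
        p=np.array(p)/10-.45+[280,160]; o,v=ray(d,p); t=((c+n*off-o)@n)/(v[0]@n); q=o+t*v[0]; return np.array([(q-c)@y,q[2]])
    h=hit(pts["hub"]); print("off",off,"hub",h*1000)
    for k,p in pts.items():
        q=hit(p)-h; print("  ",k,(q*1000).round(1),"r",round(np.hypot(*q)*1000,1),"ang",round(float(np.arctan2(q[0],-q[1])),4))
# hub at face-plane via outline: ellipse of white face
```

```text
off 0 hub [ 0.61518415 79.08524748]
   hub [0. 0.] r 0.0 ang 3.1416
   tip [  0.1 -36. ] r 36.0 ang 0.0017
   rod [  0.3 -15.3] r 15.3 ang 0.0187
   tabin [  8.7 -34.2] r 35.3 ang 0.2501
   tabmid [  9.1 -37.1] r 38.2 ang 0.2407
   tabin_l [ 11.  -33.6] r 35.4 ang 0.3174
   tabin_r [  6.4 -34.7] r 35.3 ang 0.1824
   t1 [ 11.3 -30.3] r 32.3 ang 0.3578
   t2 [  5.8 -32. ] r 32.5 ang 0.1794
   t3 [ -5.9 -33.2] r 33.7 ang -0.1759
   t4 [-11.6 -30. ] r 32.2 ang -0.369
   t5 [ 15.5 -25.4] r 29.8 ang 0.5488
   t6 [-16.2 -26.3] r 30.9 ang -0.5507
   t7 [ 21.7 -24.8] r 33.0 ang 0.7201
   t8 [-22.6 -25.2] r 33.8 ang -0.7302
off 0.002 hub [ 0.57743177 81.51140441]
   hub [0. 0.] r 0.0 ang 3.1416
   tip [  0.1 -35.5] r 35.5 ang 0.0017
   rod [  0.3 -15.1] r 15.1 ang 0.0187
   tabin [  8.6 -33.7] r 34.8 ang 0.2501
   tabmid [  9.  -36.6] r 37.7 ang 0.2407
   tabin_l [ 10.9 -33.2] r 34.9 ang 0.3174
   tabin_r [  6.3 -34.2] r 34.8 ang 0.1824
   t1 [ 11.2 -29.9] r 31.9 ang 0.3578
   t2 [  5.7 -31.6] r 32.1 ang 0.1794
   t3 [ -5.8 -32.8] r 33.3 ang -0.1759
   t4 [-11.4 -29.6] r 31.7 ang -0.369
   t5 [ 15.3 -25.1] r 29.4 ang 0.5488
   t6 [-15.9 -26. ] r 30.5 ang -0.5507
   t7 [ 21.4 -24.4] r 32.5 ang 0.7201
   t8 [-22.3 -24.9] r 33.4 ang -0.7302
off 0.004 hub [ 0.53967938 83.93756135]
   hub [0. 0.] r 0.0 ang 3.1416
   tip [  0.1 -35. ] r 35.0 ang 0.0017
   rod [  0.3 -14.9] r 14.9 ang 0.0187
   tabin [  8.5 -33.3] r 34.3 ang 0.2501
   tabmid [  8.9 -36.1] r 37.2 ang 0.2407
   tabin_l [ 10.7 -32.7] r 34.4 ang 0.3174
   tabin_r [  6.2 -33.8] r 34.4 ang 0.1824
   t1 [ 11.  -29.4] r 31.4 ang 0.3578
   t2 [  5.7 -31.2] r 31.7 ang 0.1794
   t3 [ -5.7 -32.3] r 32.8 ang -0.1759
   t4 [-11.3 -29.2] r 31.3 ang -0.369
   t5 [ 15.1 -24.7] r 29.0 ang 0.5488
   t6 [-15.7 -25.6] r 30.1 ang -0.5507
   t7 [ 21.2 -24.1] r 32.1 ang 0.7201
   t8 [-22.  -24.5] r 32.9 ang -0.7302
```

Run:
```python
from h import *
M=np.array([[.933,.36,0],[.36,-.933,0],[0,0,-1.]])
M/=np.linalg.norm(M,axis=0)
move_to(np.array([.530,-.273,.1215]),M)
```

```text
shift mm [-31.2  -0.1 -20.8] turn [ 0.3618 -0.1574  1.4914] deg 88.4
```

```bash
python3 -m creep '[[0,0,40,0.0,0.0,0,1],[0,0,80,0.02,-0.01,0.1,1],[0,0,100,0.05,-0.02,0.21,1],[-5,0,100,0.08,-0.035,0.33,1],[-10,0,100,0.11,-0.048,0.45,1],[-15,0,100,0.14,-0.06,0.57,1],[-20,0,100,0.167,-0.073,0.69,1],[-25,0,100,0.196,-0.085,0.81,1],[-30,0,100,0.225,-0.098,0.93,1],[-30,0,100,0.254,-0.11,1.05,1]]'
python3 - <<'E'
from h import *
M=np.array([[.933,.36,0],[.36,-.933,0],[0,0,-1.]])
M/=np.linalg.norm(M,axis=0)
move_to(np.array([.530,-.273,.1215]),M)
E
```

```text
time_s: 2.5
position: [0.5321, -0.2749, 0.2533]
tcp_rot: [3.046, -0.111, -0.078]
ft_force: [0.3, -0.1, 0.5]
finger_gap: 0.0881
 shift mm [  -2.1    1.9 -131.8] turn [ 0.1012 -0.0333  0.4405] deg 26.0
```

```bash
python3 -m creep '[[0,0,0,0.025,-0.008,0.11,1],[0,0,0,0.05,-0.016,0.22,1],[0,0,0,0.075,-0.025,0.33,1],[0,0,0,0.101,-0.033,0.44,1],[0,0,0,0.101,-0.033,0.44,1],[0,0,0,0.101,-0.033,0.44,1]]'
python3 - <<'E'
from h import *
M=np.array([[.933,.36,0],[.36,-.933,0],[0,0,-1.]])
M/=np.linalg.norm(M,axis=0)
move_to(np.array([.530,-.273,.1215]),M)
d=cam("wrist"); cv2.imwrite("pics/w2.png",d["image"][:,:,::-1])
g=np.array([.530,-.273,0]);x=np.array([.933,.36,0]);y=np.array([-.36,.933,0])
P=[g+a*.013*x+b*.02*y+[0,0,.152] for a,b in((1,1),(1,-1),(-1,-1),(-1,1))]; print(proj(d,P).round(1).tolist())
uv,C=cloud(d); m=(abs(C[:,2]-.152)<.004)&(np.hypot(C[:,0]-.53,C[:,1]+.273)<.035)
print(m.sum(),C[m].mean(0)); 
if m.sum()>20: print(cv2.minAreaRect((C[m,:2]*1000).astype(np.float32)))
E
```

```text
time_s: 3.0
position: [0.5326, -0.2753, 0.2512]
tcp_rot: [3.088, 0.56, -0.007]
ft_force: [-0.3, 0.6, -1.3]
finger_gap: 0.088
 shift mm [  -2.6    2.3 -129.7] turn [ 0.004  -0.0041  0.0093] deg 0.6
[[333.3, 176.7], [333.2, 219.2], [305.0, 219.4], [303.9, 177.0]]
1197 [ 0.52733134 -0.27231809  0.15232393]
((527.6588745117188, -273.4052429199219), (26.281150817871094, 40.20861053466797), 19.377717971801758)
```

View pics/w2.png

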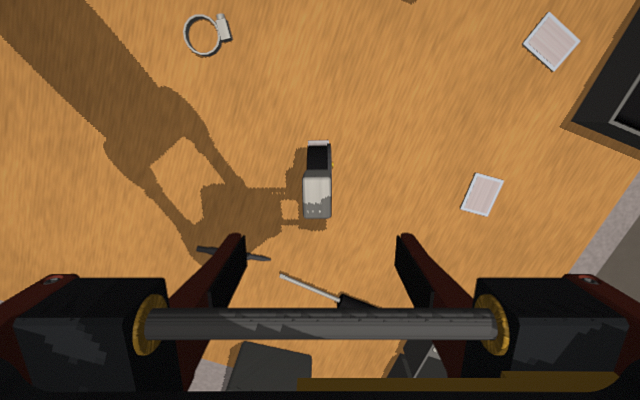

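```bash
python3 -m creep '[[-4,2,-25,0.004,-0.004,0.009,1],[-4,2,-55,0.004,-0.004,0.009,1],[-4,2,-85,0.004,-0.004,0.009,1],[-4,2,-110,0.004,-0.004,0.009,1],[-4,2,-122,0.004,-0.004,0.009,1],[-4,2,-129,0.004,-0.004,0.009,1],[-4,2,-129,0.004,-0.004,0.009,1]]'
python3 - <<'E'
from h import *
M=np.array([[.933,.36,0],[.36,-.933,0],[0,0,-1.]])
M/=np.linalg.norm(M,axis=0)
move_to(np.array([.528,-.273,.1215]),M)
d=cam("wrist"); crop(d,180,100,480,320,2.5,"w3.png")
E
```

```text
time_s: 3.63
position: [0.5287, -0.2718, 0.118]
tcp_rot: [-3.083, -0.58, 0.007]
ft_force: [0.7, 0.7, -0.1]
finger_gap: 0.0878
 shift mm [-0.7 -1.2  3.5] turn [-0.0036 -0.0052 -0.0038] deg 0.4
```

View pics/w3.png

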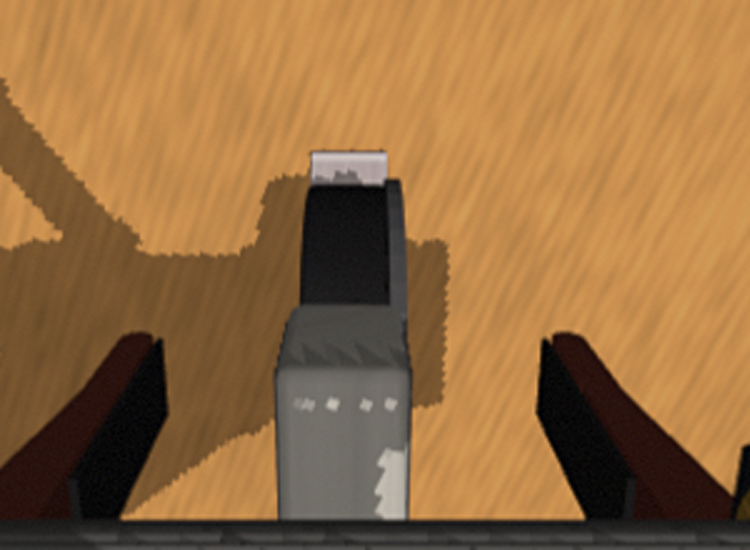

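```bash
python3 -m creep '[[-2,-1.5,3,0,0,0,1],[-2,-1.5,3,0,0,0,0],[-2,-1.5,3,0,0,0,-0.2],[-2,-1.5,3,0,0,0,-0.5],[-2,-1.5,3,0,0,0,-1],[-2,-1.5,3,0,0,0,-1],[-2,-1.5,3,0,0,0,-1],[-2,-1.5,3,0,0,0,-1]]' 20
python3 -m creep '[[0,0,0,0,0,0,-1],[0,0,0,0,0,0,-1],[0,0,0,0,0,0,-1]]' 45
python3 - <<'E'
from h import *
d=cam("wrist"); crop(d,180,100,480,320,2.5,"w4.png"); s=cam("scene"); crop(s,170,150,270,250,6,"s4.png")
r=readout.read_state(); print(r["finger_gap"],r["position"],R.from_rotvec(r["tcp_rot"]).as_matrix().round(4),r["ft_force"],r["ft_torque"])
E
```

```text
time_s: 4.35
position: [0.5269, -0.2736, 0.1215]
tcp_rot: [-3.083, -0.581, 0.005]
ft_force: [0.9, -0.3, -0.4]
finger_gap: 0.0445
time_s: 4.6
position: [0.527, -0.2736, 0.1215]
tcp_rot: [-3.083, -0.582, 0.005]
ft_force: [-1.9, 0.1, 2.3]
finger_gap: 0.0259
0.026154000756560904 [ 0.52691739 -0.27361181  0.12153823] [[ 0.9313  0.3642 -0.0041]
 [ 0.3643 -0.9313  0.0032]
 [-0.0027 -0.0045 -1.    ]] [ 0.06780292  0.05116378 -1.3373357 ] [-0.02500117 -0.07549853  0.04504832]
```

View pics/w4.png

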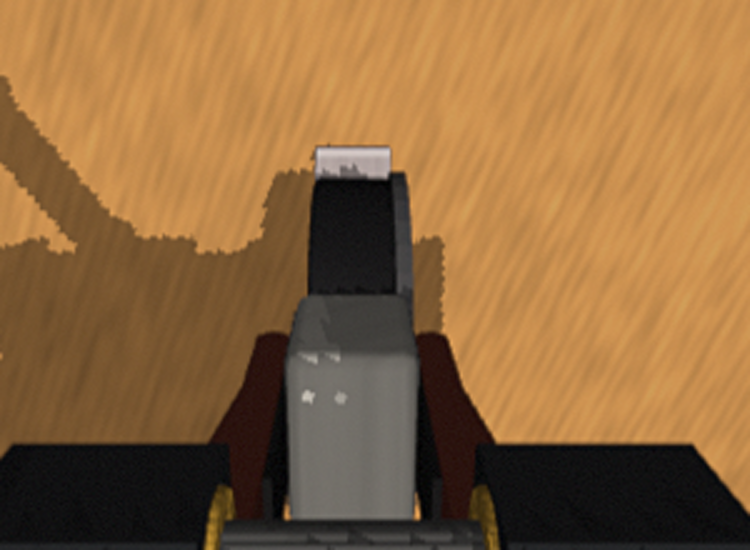

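View pics/s4.png

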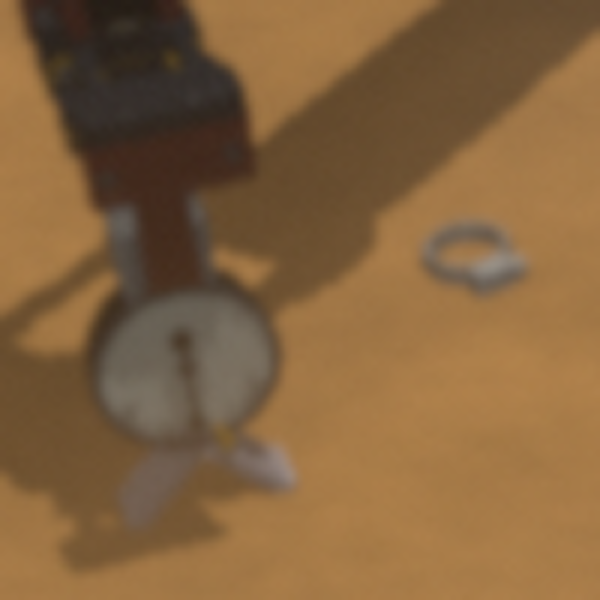

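```bash
python3 -m creep '[[0,0,5,0,0,0,-1],[0,0,20,0,0,0,-1],[0,0,50,0,0,0,-1],[0,5,80,0,0,-0.03,-1],[5,25,110,0,0,-0.06,-1],[15,50,140,0,0,-0.1,-1],[25,80,165,0,0,-0.15,-1],[35,110,178,0,0,-0.2,-1],[45,140,180,0,0,-0.25,-1],[55,170,180,0,0,-0.295,-1]]'
python3 -m creep '[[5,30,0,0,0,0,-1],[10,60,0,0,0,0,-1],[15,90,0,0,0,0,-1],[15,115,0,0,0,0,-1],[15,130,0,0,0,0,-1],[15,133,0,0,0,0,-1],[15,133,0,0,0,0,-1],[15,133,0,0,0,0,-1]]'
python3 - <<'E'
from h import *
d=cam("wrist"); cv2.imwrite("pics/w5.png",d["image"][:,:,::-1]); np.savez("w5.npz",**d)
r=readout.read_state(); print(r["finger_gap"],r["position"],R.from_rotvec(r["tcp_rot"]).as_matrix().round(4),r["ft_force"],r["ft_torque"])
E
```

```text
time_s: 5.53
position: [0.5825, -0.1023, 0.3034]
tcp_rot: [-3.136, -0.118, 0.0]
ft_force: [0.2, -1.0, -3.8]
finger_gap: 0.0258
time_s: 6.2
position: [0.5969, 0.0287, 0.3013]
tcp_rot: [-3.136, -0.122, 0.005]
ft_force: [-0.6, 0.4, -3.5]
finger_gap: 0.026
0.025776379991305963 [0.59695539 0.0282976  0.30138967] [[ 0.9971  0.0766 -0.0033]
 [ 0.0766 -0.9971  0.0036]
 [-0.003  -0.0039 -1.    ]] [ 0.40363305  0.2774934  -3.87112286] [-0.06562892 -0.0812392   0.04169685]
```

View pics/w5.png

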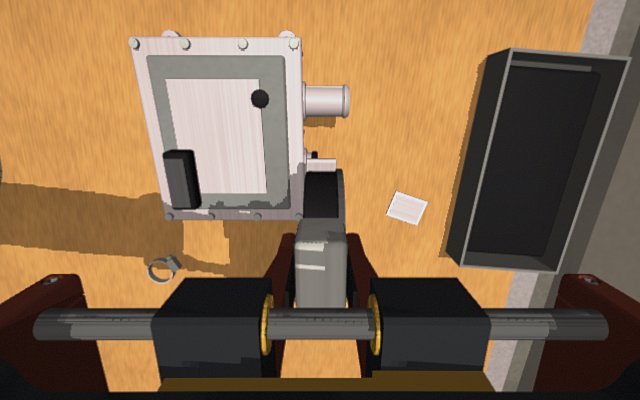

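Run:
```python
from h import *
d=dict(np.load("w5.npz"))
for k in("fx","fy","cx","cy","k1"): d[k]=float(d[k])
crop(d,285,70,365,130,10,"w5c.png")
uv,P=cloud(d)
m=(uv[:,0]>300)&(uv[:,0]<352)&(uv[:,1]>80)&(uv[:,1]<122)&(P[:,2]>.06)
for c in range(298,352,2):
    k=m&(uv[:,0]==c)
    if k.sum()>3:
        Q=P[k]; print(c,k.sum(),uv[k][:,1].min(),uv[k][:,1].max(),"x",Q[:,0].mean().round(4),"y",Q[:,1].min().round(4),Q[:,1].max().round(4),"zmax",np.percentile(Q[:,2],90).round(4))
```

```text
302 41 81 121 x 0.5687 y 0.0956 0.1382 zmax 0.1081
304 39 81 119 x 0.5702 y 0.0975 0.1409 zmax 0.0996
306 34 85 118 x 0.5723 y 0.0986 0.1365 zmax 0.0937
308 31 85 115 x 0.5746 y 0.1025 0.1366 zmax 0.0936
310 31 85 115 x 0.577 y 0.1027 0.1367 zmax 0.0938
312 30 85 115 x 0.5793 y 0.1029 0.137 zmax 0.0941
314 31 85 115 x 0.5817 y 0.103 0.1372 zmax 0.0943
316 31 85 115 x 0.584 y 0.1032 0.1373 zmax 0.0942
318 31 85 115 x 0.5863 y 0.1034 0.1374 zmax 0.0941
320 31 85 115 x 0.5887 y 0.1036 0.1377 zmax 0.0938
322 31 85 115 x 0.591 y 0.1038 0.1379 zmax 0.0944
324 30 85 115 x 0.5934 y 0.104 0.1381 zmax 0.0939
326 31 85 115 x 0.5957 y 0.1042 0.1382 zmax 0.0941
328 31 85 115 x 0.5981 y 0.1043 0.1385 zmax 0.0942
330 31 85 115 x 0.6004 y 0.1045 0.1387 zmax 0.093
332 31 85 115 x 0.6028 y 0.1047 0.1388 zmax 0.0935
334 30 85 115 x 0.6051 y 0.1049 0.1389 zmax 0.0933
336 31 85 115 x 0.6075 y 0.1051 0.1393 zmax 0.0936
338 31 85 115 x 0.6098 y 0.1053 0.1393 zmax 0.0935
340 31 85 115 x 0.6122 y 0.1055 0.1395 zmax 0.0933
342 31 85 116 x 0.6146 y 0.1045 0.1397 zmax 0.0933
344 33 84 116 x 0.6167 y 0.1047 0.1409 zmax 0.096
346 33 84 116 x 0.619 y 0.1049 0.1412 zmax 0.0968
348 29 86 114 x 0.6215 y 0.1074 0.1391 zmax 0.0942
```

View pics/w5c.png

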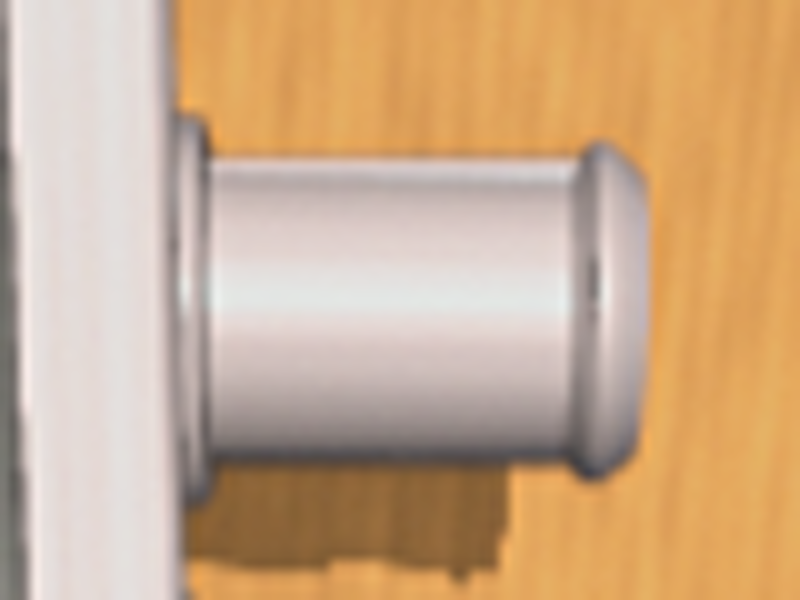

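```bash
python3 -m creep '[[-1,25,0,0,0,0,-1],[-3,55,0,0,0,0,-1],[-3,80,-10,0,0,0,-1],[-3,92.5,-30,0,0,0.002,-1],[-3,92.5,-55,0,0,0.002,-1],[-3,92.5,-75,0,0,0.002,-1],[-3,92.5,-90,0,0,0.002,-1],[-3,92.5,-98,0,0,0.002,-1],[-3,92.5,-98,0,0,0.002,-1],[-3,92.5,-98,0,0,0.002,-1]]'
python3 - <<'E'
from h import *
d=cam("scene"); crop(d,270,110,390,230,5,"s6.png")
r=readout.read_state(); print(r["position"],R.from_rotvec(r["tcp_rot"]).as_matrix().round(4),r["ft_force"],r["ft_torque"])
E
```

```text
time_s: 7.08
position: [0.5941, 0.121, 0.2039]
tcp_rot: [-3.135, -0.123, 0.004]
ft_force: [0.3, 0.6, -2.7]
finger_gap: 0.0259
[0.59447971 0.12121103 0.20501632] [[ 9.969e-01  7.870e-02 -1.100e-03]
 [ 7.870e-02 -9.969e-01  4.400e-03]
 [-7.000e-04 -4.400e-03 -1.000e+00]] [-0.51552913  0.53517894 -3.69208721] [ 0.01323026 -0.11236131  0.00667736]
```

View pics/s6.png

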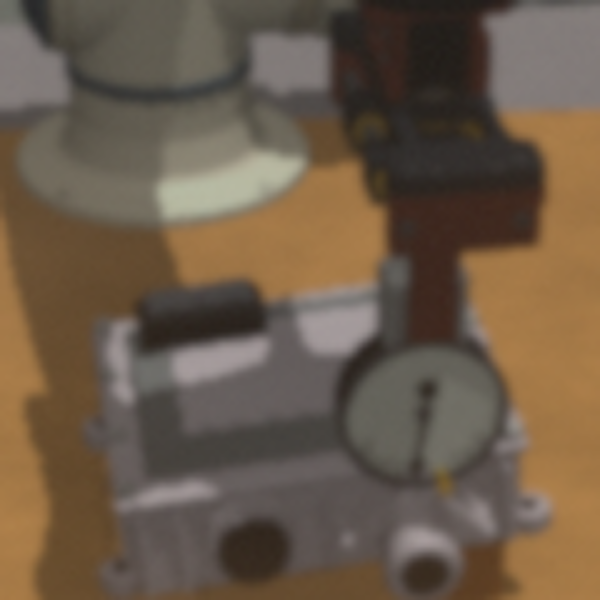

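```bash
python3 -m creep '[[-0.5,0,-4,0,0,0,-1],[-0.5,0,-8,0,0,0,-1],[-0.5,0,-10,0,0,0,-1],[-0.5,0,-10,0,0,0,-1]]'
for i in 1 2; do python3 -m creep '[[0,0,-0.7,0,0,0,-1],[0,0,-0.7,0,0,0,-1]]'; done
```

```text
time_s: 7.47
position: [0.5933, 0.1219, 0.1931]
tcp_rot: [-3.135, -0.125, 0.005]
ft_force: [0.2, 0.1, -3.4]
finger_gap: 0.026
time_s: 7.63
position: [0.5935, 0.1219, 0.1929]
tcp_rot: [-3.135, -0.125, 0.004]
ft_force: [-0.8, -0.3, -3.2]
finger_gap: 0.0257
time_s: 7.8
position: [0.5936, 0.1218, 0.1924]
tcp_rot: [-3.135, -0.125, 0.003]
ft_force: [0.9, -0.9, -4.1]
finger_gap: 0.0256
```

```bash
for i in 1 2 ; do python3 -m creep '[[0,0,-0.7,0,0,0,-1],[0,0,-0.7,0,0,0,-1]]'; python3 -c "
from h import *
r=readout.read_state();print(r['ft_force'].round(2),r['ft_torque'].round(3))"; done
```

```text
time_s: 7.97
position: [0.5936, 0.1217, 0.1921]
tcp_rot: [-3.135, -0.125, 0.003]
ft_force: [0.2, -0.4, -1.5]
finger_gap: 0.0259
[ 0.25 -0.37 -1.5 ] [-0.314 -0.067  0.062]
time_s: 8.13
position: [0.5937, 0.1215, 0.1918]
tcp_rot: [-3.135, -0.125, 0.002]
ft_force: [-0.7, -1.7, 1.6]
finger_gap: 0.0257
[-0.69 -1.66  1.6 ] [-0.627 -0.026  0.002]
```

```bash
for i in 1 2 ; do python3 -m creep '[[0,-0.5,0,0,0,0,-1],[0,-0.5,0,0,0,0,-1]]'; python3 -c "
from h import *
r=readout.read_state();print(r['ft_force'].round(2),r['ft_torque'].round(3))"; done
python3 - <<'E'
from h import *
d=cam("scene"); crop(d,320,150,380,230,7,"s7.png")
E
```

```text
time_s: 8.3
position: [0.5938, 0.1212, 0.1915]
tcp_rot: [-3.135, -0.125, 0.002]
ft_force: [0.5, -2.2, 1.9]
finger_gap: 0.0254
[ 0.51 -2.17  1.92] [-0.512 -0.046 -0.012]
time_s: 8.47
position: [0.5938, 0.121, 0.1915]
tcp_rot: [-3.134, -0.125, 0.002]
ft_force: [0.3, -1.2, 2.7]
finger_gap: 0.0257
[ 0.29 -1.24  2.7 ] [-0.267 -0.13  -0.043]
```

View pics/s7.png

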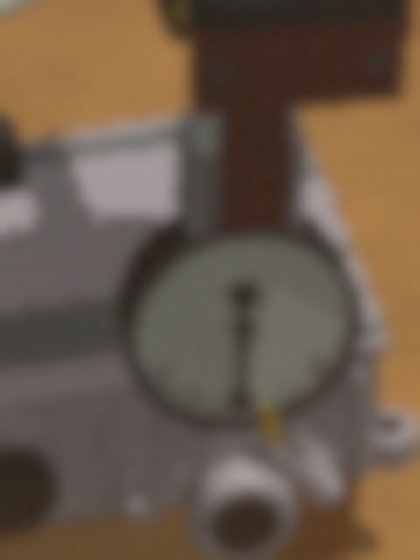

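```bash
python3 -m creep '[[0,-0.4,0,0,0,0,-1],[-0.1,1.5,0,-0.017,-0.0013,0,-1],[-0.3,3.8,-0.1,-0.037,-0.003,0,-1],[-0.5,6.7,-0.2,-0.062,-0.005,0,-1],[-0.7,9.6,-0.4,-0.087,-0.007,0,-1],[-1,12.5,-0.8,-0.112,-0.009,0,-1],[-1.1,13.9,-0.9,-0.125,-0.0099,0,-1],[-1.1,13.9,-0.9,-0.125,-0.0099,0,-1],[-1.1,13.9,-0.9,-0.125,-0.0099,0,-1]]'; python3 -c "
from h import *
r=readout.read_state();print(r['ft_force'].round(2),r['ft_torque'].round(3),R.from_rotvec(r['tcp_rot']).as_matrix().round(4)[:,2])"
```

```text
time_s: 9.27
position: [0.5925, 0.1356, 0.1904]
tcp_rot: [3.017, 0.122, 0.005]
ft_force: [1.0, 0.1, 4.4]
finger_gap: 0.0258
[1.01 0.14 4.41] [-0.086 -0.2    0.036] [ 0.0084 -0.1218 -0.9925]
```

```bash
python3 -m creep '[[-0.2,1.5,-0.2,-0.013,-0.001,0,-1],[-0.3,4,-0.6,-0.035,-0.0027,0,-1],[-0.5,6.8,-1.1,-0.06,-0.0047,0,-1],[-0.8,9.8,-1.7,-0.085,-0.0067,0,-1],[-1,12.8,-2.2,-0.11,-0.0087,0,-1],[-1.1,15,-2.6,-0.13,-0.0102,0,-1],[-1.1,15,-2.6,-0.13,-0.0102,0,-1],[-1.1,15,-2.6,-0.13,-0.0102,0,-1]]'; python3 -c "
from h import *
r=readout.read_state();print(r['ft_force'].round(2),r['ft_torque'].round(3),R.from_rotvec(r['tcp_rot']).as_matrix().round(4)[:,2])"
```

```text
time_s: 9.93
position: [0.5912, 0.1509, 0.1876]
tcp_rot: [2.886, 0.117, 0.012]
ft_force: [0.4, 1.6, 6.0]
finger_gap: 0.0259
[0.43 1.65 6.  ] [ 0.028 -0.129 -0.017] [ 0.0182 -0.2499 -0.9681]
```

```bash
python3 -m creep '[[0.1,0.1,0.5,0,0,0,-1],[0.1,0.1,0.5,0,0,0,-1],[0.1,0.1,0.5,0,0,0,-1],[0.1,0.1,0.5,0,0,0,-1],[0.1,0.1,0.5,0,0,0,-1],[0.1,0.1,0.5,0,0,0,-1],[0.1,0.1,0.5,0,0,0,-1],[0.1,0.1,0.5,0,0,0,-1],[0.1,0.1,0.5,0,0,0,-1],[0.1,0.1,0.5,0,0,0,-1]]'; python3 -m creep '[[0,0,0,0,0,0,-1],[0,0,0,0,0,0,-1],[0,0,0,0,0,0,-1],[0,0,0,0,0,0,-1],[0,0,0,0,0,0,-1],[0,0,0,0,0,0,-1],[0,0,0,0,0,0,-1],[0,0,0,0,0,0,-1],[0,0,0,0,0,0,-1],[0,0,0,0,0,0,-1]]'
python3 - <<'E'
from h import *
r=readout.read_state();print(r['ft_force'].round(2),r['ft_torque'].round(3),R.from_rotvec(r['tcp_rot']).as_matrix().round(4))
acc=0
for i in range(8):
    d=cam("scene"); acc=acc+d["image"].astype(np.float32)
d["image"]=(acc/8).clip(0,255).astype(np.uint8); np.savez("s8.npz",**d)
crop(d,330,155,380,215,10,"s8.png")
E
```

```text
time_s: 10.77
position: [0.5914, 0.1502, 0.1878]
tcp_rot: [2.889, 0.115, 0.011]
ft_force: [0.3, 4.7, 3.6]
finger_gap: 0.026
time_s: 11.6
position: [0.5914, 0.1501, 0.1878]
tcp_rot: [2.888, 0.115, 0.011]
ft_force: [-0.1, 4.6, 4.6]
finger_gap: 0.026
[-0.07  4.64  4.63] [ 1.144 -0.15   0.032] [[ 0.9968  0.0775  0.0171]
 [ 0.0793 -0.9656 -0.2477]
 [-0.0027  0.2483 -0.9687]]
```

View pics/s8.png

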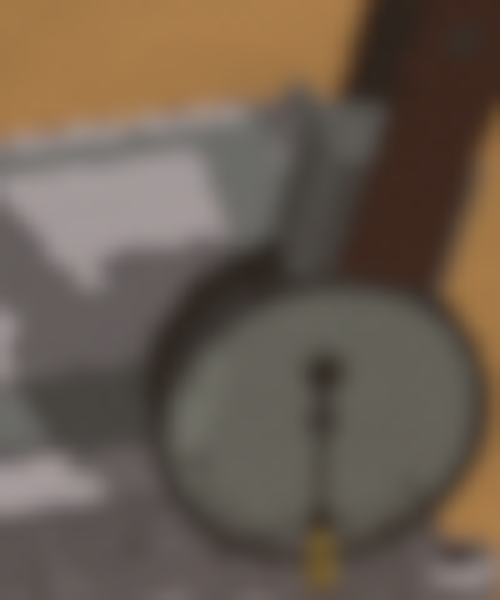

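```bash
python3 -m creep '[[0,0.4,-0.1,0,0,0,-1],[0,0.8,-0.2,0,0,0,-1],[-0.1,1.2,-0.3,0,0,0,-1],[-0.1,1.2,-0.3,0,0,0,-1],[-0.1,1.2,-0.3,0,0,0,-1],[-0.1,1.2,-0.3,0,0,0,-1],[-0.1,1.2,-0.3,0,0,0,-1],[-0.1,1.2,-0.3,0,0,0,-1]]'
python3 - <<'E'
from h import *
r=readout.read_state();print(r['ft_force'].round(2),r['ft_torque'].round(3),R.from_rotvec(r['tcp_rot']).as_matrix().round(4))
E
```

```text
time_s: 12.67
position: [0.5913, 0.1506, 0.1876]
tcp_rot: [2.887, 0.114, 0.011]
ft_force: [0.2, 0.3, 5.2]
finger_gap: 0.026
[0.18 0.26 5.2 ] [ 0.001 -0.212 -0.008] [[ 0.9969  0.0767  0.0171]
 [ 0.0786 -0.9653 -0.2489]
 [-0.0026  0.2495 -0.9684]]
```

```bash
python3 -m creep '[[0,-0.3,0,0,0,0,-1],[0,-0.3,0,0,0,0,-1],[0,-0.3,0,0,0,0,-1],[0,-0.3,0,0,0,0,-1],[0,-0.3,0,0,0,0,-1],[0,-0.3,0,0,0,0,-1],[0,-0.3,0,0,0,0,-1],[0,-0.3,0,0,0,0,-1],[0,-0.3,0,0,0,0,-1],[0,-0.3,0,0,0,0,-1]]'
python3 - <<'E'
from h import *
acc=0;F=[];Tq=[]
for i in range(10):
    r=readout.read_state(); F.append(r['ft_force']);Tq.append(r['ft_torque'])
    d=cam("scene"); acc=acc+d["image"].astype(np.float32)
print(np.mean(F,0).round(2),np.mean(Tq,0).round(3),r["position"],R.from_rotvec(r['tcp_rot']).as_matrix().round(4)[:,2])
im=acc/10; d["image"]=im.clip(0,255).astype(np.uint8); crop(d,340,180,385,225,13,"s9.png")
np.savez("s9.npz",**{**d,"im":im})
# column profiles: darkness of pointer per row, brass per row
for v in range(186,216):
    row=im[v,352:372]; rb=row[:,0]-row[:,2]; g=row.sum(1)
    w=np.clip(rb-25,0,None); dk=np.clip(np.median(g)-15-g,0,None)
    u=np.arange(352,372)
    print(v,"brass",round((w*u).sum()/w.sum(),2) if w.sum()>10 else None,int(w.sum()),"dark",round((dk*u).sum()/dk.sum(),2) if dk.sum()>10 else None,int(dk.sum()))
E
```

```text
time_s: 13.5
position: [0.5913, 0.1506, 0.1877]
tcp_rot: [2.888, 0.115, 0.011]
ft_force: [0.8, 1.6, 5.3]
finger_gap: 0.026
[0.3  1.27 5.12] [ 0.088 -0.205  0.037] [0.59133928 0.15059016 0.18766048] [ 0.0172 -0.2485 -0.9685]
186 brass None 0 dark 353.62 296
187 brass None 0 dark 352.7 164
188 brass None 0 dark 352.28 64
189 brass None 0 dark 357.41 25
190 brass None 0 dark 362.16 155
191 brass None 0 dark 362.19 357
192 brass None 0 dark 362.15 426
193 brass None 0 dark 362.01 328
194 brass None 0 dark 361.92 213
195 brass None 0 dark 361.86 194
196 brass None 0 dark 361.84 246
197 brass None 0 dark 361.89 252
198 brass None 0 dark 361.92 184
199 brass None 0 dark 361.93 111
200 brass None 0 dark 361.9 86
201 brass None 0 dark 361.82 76
202 brass None 0 dark 361.99 69
203 brass None 0 dark 364.43 87
204 brass None 0 dark 365.39 111
205 brass None 0 dark 365.18 160
206 brass None 0 dark 365.03 212
207 brass None 1 dark 365.76 128
208 brass 361.69 40 dark 361.46 59
209 brass 361.65 73 dark 353.07 22
210 brass 361.61 80 dark None 0
211 brass 361.58 94 dark None 3
212 brass 361.61 91 dark None 0
213 brass 361.74 48 dark None 0
214 brass None 3 dark None 4
215 brass None 0 dark None 0
```

View pics/s9.png

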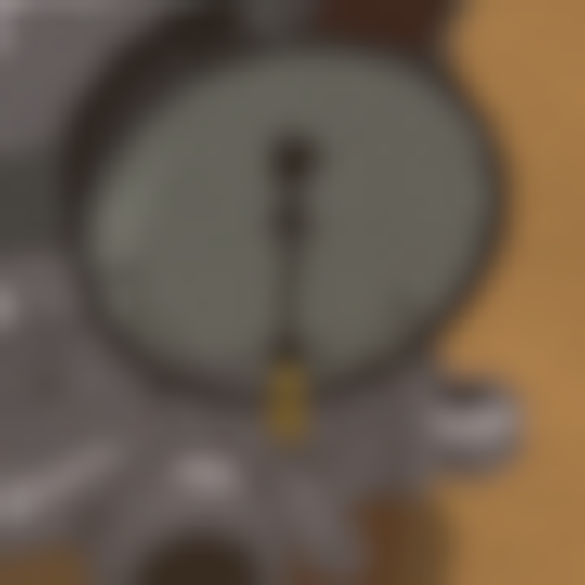

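Run:
```python
from cell import workorder
print(workorder.sign_off())
```

```text
the job is handed in; nothing more can be done
None
```

The gauge is sitting astride the plain part of the long stub with the pointer on the brass tab. The arm is still gripping it with a 45 N grip, and the job is handed in at about 14 s of the 45 s allowed.

- **Tab and lean:** From a close wrist view the tab read about 0.25–0.26 rad. I rocked the gauge round the stub to about 0.255 rad by the tool pose. The averaged scene picture after settling put the pointer line and tab centre within about 0.1 px (under 0.5°).
- **Seating:** The gauge made contact at the expected height. Early force readings showed one leg carrying more than the other, once while upright and once after the lean, so I shifted the gauge sideways by a millimetre or so each time. At the end the press was about 9 N and split between the legs at roughly 6 and 7 N. The tool yaw was within about 0.1° of the stub, and the moments were near zero.
- **Not checked:** I did not re-check the bystanders (tiles, punch, clamp, driver, tape) with a final picture. My moves stayed clear of where they lay, and I saw no unexpected contact forces. I also inferred that both legs touch from forces rather than seeing the contact up close.

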